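# Lock a ticket holder into the slotted counter rail

### The arm

A 6-joint arm with a two-finger parallel gripper is mounted at the origin on the work surface. World frame = base frame: x ahead of the robot, y to its left, z up, the work surface at z = 0. Lengths are in mm, angles in rad, forces in N, time in s.
With the tool pointing down it reaches from about 400 to 925 mm from the base axis. Payload 12.5 kg.
Tool frame: the origin (TCP) lies between the finger pads, 19 mm behind the fingertips; this is the grasp point; z points along the fingers, y is the line along which they close (so a half turn about z gives the same grasp; the last joint's range is limited). The gripper opens to 95 mm and grips with 3 to 60 N. Pads are 20 mm wide; open, the fingers measure 119 mm over their backs; the gripper's body (75 mm by 180 mm) begins 59 mm behind the grasp point.
Start: joints at [-1.314, 0.491, 1.559, -0, 1.092, -0.106], TCP at [221.831, -584.325, 233.461] pointing down, gripper open.
Joint ranges: [-3.1, 3.1], [-0.84, 2.19], [0.05, 2.79], [-1.13, 4.28], [0.06, 2.93], [-2.69, 2.69]. Speed limits (rad/s): [2.22, 2.22, 2.79, 3.14, 3.14, 3.14].

### API

Orientations are given as [roll, pitch, yaw] about the fixed x, y, z axes, in that order (R = Rz(yaw) Ry(pitch) Rx(roll)).
In Python, from cell import env, eyes gives the robot as it stands.
- The arm moves only by the shell command python3 -m inch 'ROWS'. ROWS is JSON, a list of rows, each a list of 3 entries, a list of its own where there are three numbers: the shift along the tool's x, y, z in units of 60 mm (1.0 is 60 mm), then the turn about the tool's z in units of 5 degrees (1.0 is 5 degrees), then the closure, from -1 (fully open) to 1 (shut). In form: [[[tx, ty, tz], turn, claw], ...]. A call has exactly 10 rows; each row shifts and turns the commanded pose from where the row before left it, along the tool's axes as they then stand; what a row does not reach is not made up. A row lasts 1/8 s, in which the tool goes at most 62.5 mm and 10.7 degrees, less where a joint would pass 70% of its speed; a pose out of reach is approached as far as the arm can. A call is refused whole if a number of a shift passes 1 or a number of a turn 1, either way. A call with a gripper value outside its range is refused whole. The fingers move at their own pace and stop on an object; the grip force is fixed at half the most. Time passes only in rows, so rows that do not move let the fingers close, or fill a call up. It gives the time, the measured TCP pose, the force, the opening and the grip force at its end, in the units of the state.
- env.state(): the state, without advancing time (a new reading comes with each control period).
- eyes.read_camera(name): name is "scene" or "top"; returns a dict with "pixels" (400x640x3 uint8, red, green, blue), "fx", "fy", "cx", "cy" (pixels), "distortion" ([k1, k2, p1, p2, k3] as OpenCV has them; the pictures are not rectified), "extrinsics" (4x4, takes a point from world to camera coordinates). Camera axes: x right, y down, z forward; pixel columns grow to the right and rows downward; lengths in mm; the calibration is good to about 2 mm. A picture is of the moment at which its call begins. There is no depth.
- env.job_done(): hands the job in; it is judged then, once.
Trained networks look in a picture, given as the dict that the camera call returned (one of the last four; its "shot" number tells which), for a name from the list of things; names that differ only in an ending like _2 or _b are one class to them, and where a whole thing is asked for, a point or a joint stands for the part that bears it (a point fixed in the world has none). Each returns a list of dicts, best first, with "score" (0 to 1); they miss things now and then, are a little off and sometimes report something else, mostly with a low value. They report only what shows in the picture. A call takes as long as a camera call.
- eyes.boxes_of(name, picture): "centre" ([row, column] in pixels, amid what is visible of it).
- eyes.cut_out(name, picture): "mask" (400x640 bool, what is visible of it) and "centre" ([row, column] in pixels, amid what is visible of it).
- eyes.spot_point(name, picture): "centre" ([row, column] in pixels: a listed point, or the origin of a listed thing).
The state is a dict: "t": time; "joints": joint angles; "qvel": joint speeds; "tau": joint torques, N m; "eef_pos": TCP position; "tcp_rot": TCP orientation; "ft_force": force on the tool from outside, world axes, zero at the start; "moment": the same for the moment, N m; "opening": opening from 0.0 (shut) to 1.0 (fully open); "grip_force": force on a finger pad.
Only numpy, scipy, OpenCV 4.12 (cv2) and the standard library are available. Lean on these libraries where they do the work, as an engineer would, in place of code of your own. Each camera call takes 0.05 s, during which the arm holds its last target. There are 200 camera calls.

### The job

Take the red ticket holder out of the wooden stand and fit it to the slotted aluminium rail at the brass marker: lower its hammer-head foot lengthwise through the slot, push it down gently against the sprung strip, and turn it a quarter turn so that the foot catches under both lips. Leave it locked there upright with the red card in line with the rail, and leave the white holder, the box of chocolates and the jar where they are.

Things in the scene. Friction and masses are not known exactly. Their poses are not given: they have to be found in the camera images.
- red_holder: Loose ticket holder, red card, about 0.1 kg, upright in a pocket of the stand. Origin: centre of its foot's underside, z up; same after a half turn. Heights over origin in mm: steel hammer-head foot, 26 long (x), 12 wide (y), 0-6; neck 9 across, 6-13; collar 36 across, 13-17; black grip block 16 (x) by 26 (y), 17-47; card 3 thick (x), 60 wide (y), 45-82, so the foot lies across the card.
- red_grip (a point): Point on the red holder's axis in its grip block, 41 mm over the holder's origin, axes as the holder's. Pinch the block here across x (16 mm wide) from above, the card standing between the fingers: with the TCP here the fingertips clear the collar.
- white_holder: Loose holder of the same make with a white card, in the other pocket of the stand. Bystander, to be left there.
- stand: Fixed wooden stand, 70 mm (x) by 150 mm (y) by 30 mm high; origin: centre of its underside. Two pockets at y = -45 and +45 mm, 32 (x) by 18 mm, 20 deep. A holder hangs in each by its collar on the stand's top, its origin 17 mm over the table, foot along the stand's x within 0.1 rad.
- rail: Slotted rail, 30 mm high. Dark base plate 66 (x) by 310 (y) by 4 mm, fixed; origin: centre of its underside. On it an aluminium channel 42 wide, 280 long, with a 14 mm slot along y mid-top between lips 4 thick (undersides at 26 mm); inside 34 wide. The channel is set up to 8 mm to either side (x) of the plate's middle, not measured: find the slot by sight or light touch; the foot has 1 mm a side.
- strip_top (a point): Top of the black sprung strip at rest in the channel, mid-rail, 7 mm below the rail's top (23 over its origin). It gives straight down, pushing back 5.5 N and 1 N more per mm. The foot can turn under the lips once it has pushed it down over 3 mm (8.5 N); at 6 mm (11.5 N) the collar meets the rail, hard. Let go, it lifts a turned foot against the lips. Over 25 N before the turn is done is rough.
- mark (a point): Where to fit the holder along the rail: point over the middle of the base plate, level with the rail's top (30 mm), between two brass marker blocks at the plate's edges. Axes as the rail's (y along the slot). The blocks are 18 x 18 x 8 mm high, centred 42 mm to either side; the slot may lie up to 8 mm to either side (x) of this point.
- gift_box: Loose open box of nine chocolates, 110 x 110 x 28 mm, bystander. Origin: centre of its underside.
- jar: Loose amber jar with brass lid, 68 mm across, 110 mm high, bystander. Origin: centre of its underside.

How it is judged (in metres and radians):
On the way, in this order (a step that is already met when the one before it is completed fails the run):
1. the foot lies lengthwise in the slot at the marker, pressed down until it is below the lips (z of red_holder in the frame of rail below 0.0205 m and angle between the x axis of red_holder and the y axis of rail, either way round below 0.2 rad and angle between red_holder's own z axis and vertical below 0.12 rad and x of red_holder in the frame of mark between -0.013 and 0.013 m and y of red_holder in the frame of mark between -0.015 and 0.015 m), for 0.1 s.
2. the holder is turned a quarter turn with the foot under the lips (z of red_holder in the frame of rail below 0.022 m and angle between the x axis of red_holder and the x axis of rail, either way round below 0.25 rad and x of red_holder in the frame of mark between -0.013 and 0.013 m and y of red_holder in the frame of mark between -0.015 and 0.015 m), for 0.1 s.
At the end, for the whole second after the job is handed in: Red holder released, at rest in the rail, foot under both lips (origin 16-22 mm over the rail origin), card in line with the rail within 0.25 rad, upright within 0.12 rad, within 15 mm of the mark along and 13 mm across the slot; white holder within 15 mm, box and jar within 20 mm of their starts (all of step 2 and z of red_holder in the frame of rail above 0.016 m and angle between red_holder's own z axis and vertical below 0.12 rad and linear speed of red_holder below 0.02 m/s and contact force between the fingers and red_holder below 0.1 N and distance of white_holder from where it was at the start of the episode below 0.015 m and distance of each of gift_box, jar from where it was at the start of the episode below 0.02 m); the robot touches nothing.
It fails at once if the red holder pressed against the rail or its strip with more than 25 N before it is turned to lock (contact force between red_holder and rail above 25 N and angle between the x axis of red_holder and the x axis of rail, either way round above 0.25 rad).
It fails at once if the white holder lifted or moved more than 15 mm (distance of white_holder from where it was at the start of the episode above 0.015 m).
It fails at once if the box of chocolates pushed more than 20 mm (distance of gift_box from where it was at the start of the episode above 0.02 m).
It fails at once if the jar pushed more than 20 mm (distance of jar from where it was at the start of the episode above 0.02 m).
It also fails if it takes over 72 s, if anything falls off the work surface, if the arm or the gripper's body presses on something with over 40 N, if the wrist force passes 120 N, or if a joint passes its speed limit or range.

## Working session

There is one attempt and no reset: what is moved stays moved. The work goes in short steps, Python scripts to look and compute and a shell command to move; the robot and the scene stay as the last step left them, time stands still between calls to the robot, and variables do not carry over. Pictures are saved under pics/ and viewed, at most 10 in all, crops included, and the job is handed in when it is done.

```bash
mkdir -p pics; ls; cat > h.py <<'E'
import numpy as np,cv2
from cell import env,eyes
def ray(p,rc):
    K=np.array([[p['fx'],0,p['cx']],[0,p['fy'],p['cy']],[0,0,1.]])
    u=cv2.undistortPoints(np.array([[[rc[1],rc[0]]]],float),K,np.array(p['distortion'],float))[0,0]
    T=np.array(p['extrinsics']);R,t=T[:3,:3],T[:3,3]
    return -R.T@t, R.T@np.array([u[0],u[1],1])
def at(p,rc,z):
    c,d=ray(p,rc); return c+d*(z-c[2])/d[2]
def proj(p,X):
    K=np.array([[p['fx'],0,p['cx']],[0,p['fy'],p['cy']],[0,0,1.]])
    T=np.array(p['extrinsics'])
    return cv2.projectPoints(np.array(X,float).reshape(-1,1,3),cv2.Rodrigues(T[:3,:3])[0],T[:3,3],K,np.array(p['distortion'],float))[0][:,0]
def save(p,n): cv2.imwrite('pics/'+n+'.png',cv2.cvtColor(p['pixels'],cv2.COLOR_RGB2BGR))
E
python3 - <<'E'
from h import *
np.set_printoptions(precision=1,suppress=True)
print(env.state())
Z=dict(red_holder=17,red_grip=58,white_holder=17,stand=0,rail=0,strip_top=23,mark=30,gift_box=0,jar=0)
for cam in('top','scene'):
    p=eyes.read_camera(cam); save(p,cam+'0')
    print(cam,ray(p,[200,320]))
    for n,z in Z.items():
        for d in eyes.spot_point(n,p)[:2]: print(n,round(d['score'],2),np.array(d['centre']),at(p,d['centre'],z))
E
```

```text
pics
{'t': 0.0, 'joints': array([-1.3,  0.5,  1.6, -0. ,  1.1, -0.1]), 'qvel': array([-0.,  0.,  0., -0.,  0., -0.]), 'tau': array([  0. , -61.3, -25.8,   0.1,   0. ,  -0. ]), 'eef_pos': array([ 221.7, -584.1,  232.8]), 'tcp_rot': array([-3.1, -0. ,  0.4]), 'ft_force': array([0.6, 0.8, 0.5]), 'moment': array([ 0. , -0. ,  0.1]), 'grip_force': 0.0, 'opening': 1.0036678355405262}
top (array([478.3,  11.2, 973.3]), array([ 0.1,  0. , -1. ]))
red_holder 0.49 [233.6 411.6] [ 452.4 -228.    17. ]
red_grip 0.61 [230.8 413.8] [ 460.5 -223.4   58. ]
white_holder 0.46 [229.7 443.8] [ 462.5 -312.7   17. ]
stand 0.59 [230.6 424.8] [ 459.8 -267.6    0. ]
rail 0.98 [165.  288.7] [635.5  95.4   0. ]
rail 0.54 [253.3 305.3] [400.   50.2   0. ]
strip_top 0.56 [162.  284.9] [639.7 103.4  23. ]
mark 0.39 [163.4 302.8] [634.9  56.1  30. ]
gift_box 0.97 [253.  302.8] [400.8  56.8   0. ]
jar 0.79 [261.8 218.6] [377.6 279.3   0. ]
scene (array([1174.9,   -4.6, 1056.3]), array([-0.5,  0. , -0.8]))
red_holder 0.96 [180.9 221.2] [ 460.5 -221.4   17. ]
red_grip 0.73 [169.1 219.3] [ 454.5 -221.    58. ]
white_holder 0.55 [185.1 182.7] [ 474.4 -314.4   17. ]
white_holder 0.53 [249.2 354.6] [643.4  99.8  17. ]
stand 0.85 [186.  204.9] [ 464.8 -263.8    0. ]
rail 0.58 [250.  354.8] [636.7 101.9   0. ]
strip_top 0.93 [244.7 355.2] [635.  100.9  23. ]
mark 0.59 [247.3 336.8] [645.8  58.7  30. ]
gift_box 0.93 [169.2 337.3] [408.1  65.9   0. ]
jar 0.84 [161.6 412.8] [380.6 261.3   0. ]
```

```bash
python3 - <<'E'
import cv2
a=cv2.imread('pics/top0.png');cv2.imwrite('pics/t1.png',cv2.resize(a[120:270,190:470],(800,429),interpolation=cv2.INTER_CUBIC)) 
a=cv2.imread('pics/scene0.png');cv2.imwrite('pics/s1.png',cv2.resize(a[120:320,160:440],(800,571),interpolation=cv2.INTER_CUBIC)) 
E
```

```text
(no output)
```

View pics/t1.png

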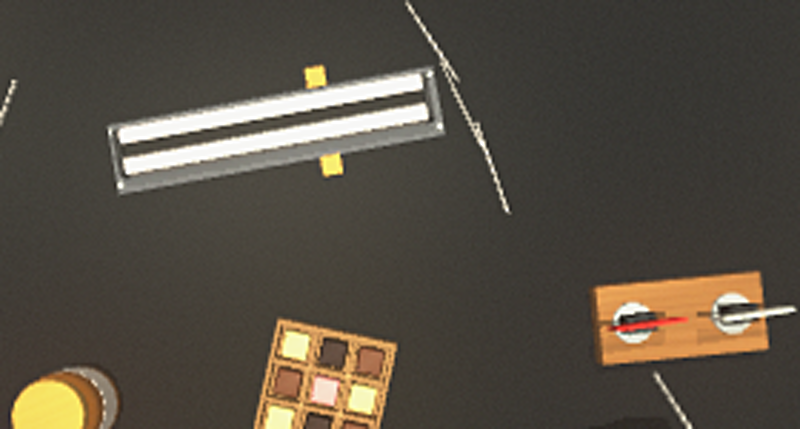

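View pics/s1.png

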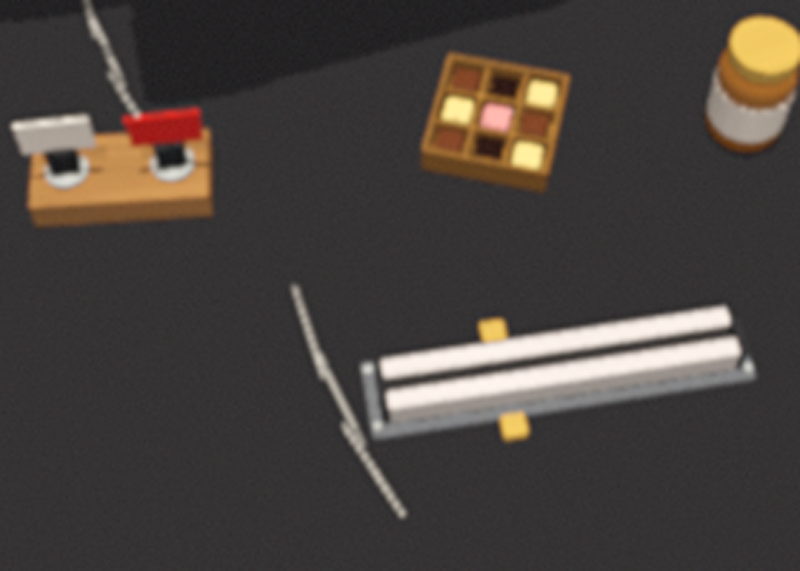

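The top view shows the rail with its bright lips (offset to the upper side of the plate) and the brass blocks at about (147,301) and (178,306). The red holder's card is at about (233,417), at the stand's left end. The scene view agrees. Next I segment these for precise positions.

```bash
cat > m.py <<'E'
from h import *
np.set_printoptions(precision=2,suppress=True)
def comps(m,amin):
    n,l,s,c=cv2.connectedComponentsWithStats(m.astype(np.uint8)); 
    return [(l==i) for i in range(1,n) if s[i,4]>=amin]
def world(p,m,z):
    return np.array([at(p,rc,z) for rc in np.argwhere(m)])[:,:2]
def axis(w):
    r=cv2.minAreaRect(w.astype(np.float32)); b=cv2.boxPoints(r)
    c=w.mean(0); v=np.linalg.svd(w-c)[2][0]; return c,np.degrees(np.arctan2(v[1],v[0])),r
def look(p,cam):
    a=cv2.cvtColor(p['pixels'],cv2.COLOR_RGB2HSV); H,S,V=[a[...,i].astype(int) for i in range(3)]
    rr=slice(130,200) if cam=='top' else slice(215,280); cc=slice(225,350) if cam=='top' else slice(280,430)
    roi=np.zeros(V.shape,bool); roi[rr,cc]=1
    for m in comps((V>170)&(S<60)&roi,60): print(cam,'lip',m.sum(),*axis(world(p,m,30)))
    for m in comps((S>90)&(H>15)&(H<32)&(V>110)&roi,15): print(cam,'brass',m.sum(),world(p,m,8).mean(0))
    for m in comps((S>150)&((H<6)|(H>172))&(V>80),20): 
        print(cam,'red',m.sum(),np.argwhere(m).mean(0),*axis(world(p,m,99)))
E
python3 - <<'E'
from m import *
for cam in('top','scene'):
    p=eyes.read_camera(cam); look(p,cam)
    for n in('white_holder','stand'):
        d=eyes.cut_out(n,p)[0]; z=30 if n=='stand' else 34
        print(n,*axis(world(p,d['mask'],z)))
    a=p['pixels'].astype(int)
    # collar ring of red holder: bright low-sat near it
    d=eyes.cut_out('red_holder',p)[0]; print('redmask',d['score'],np.array(d['centre']))
    hsv=cv2.cvtColor(p['pixels'],cv2.COLOR_RGB2HSV); m=d['mask']&(hsv[...,2]>110)&(hsv[...,1]<70)
    if m.sum()>8: print('collar',m.sum(),axis(world(p,m,34))[2])
    c,R=cv2.minEnclosingCircle(world(p,m,34).astype(np.float32)) if m.sum()>8 else (0,0); print(c,R)
E
```

```text
top lip 674 [650.88 103.87] -79.5012725787993 ((650.7901000976562, 104.75016021728516), (16.512733459472656, 280.8904724121094), 10.456565856933594)
top lip 650 [622.36 100.11] -79.47736312069328 ((622.4482421875, 99.45939636230469), (15.7744779586792, 280.3498229980469), 10.492330551147461)
top brass 59 [684.59  64.95]
top brass 56 [601.66  49.64]
top red 56 [233.02 415.55] [ 455.98 -217.02] 97.92816711920685 ((456.2157287597656, -219.46151733398438), (6.051102638244629, 60.42555236816406), 8.025252342224121)
top red 878 [353.77  83.09] [172.61 568.35] -152.71258071822055 ((140.83880615234375, 578.5584716796875), (164.8436737060547, 92.6752700805664), 11.451176643371582)
top red 264 [346.77  33.08] [187.88 688.03] 109.2163013830129 ((189.39540100097656, 683.4302978515625), (25.257064819335938, 73.16812896728516), 15.354092597961426)
white_holder [ 464.17 -315.67] -90.41635642880901 ((462.3340148925781, -316.41156005859375), (45.447689056396484, 34.970123291015625), 60.80106735229492)
stand [ 459.97 -263.52] 95.8999987766876 ((459.9463806152344, -265.2444152832031), (70.5744094848632
[... 896 characters left out ...]
, 126.06359100341797), 52.1885871887207)
scene red 279 [163.68 217.14] [ 468.62 -218.79] 95.19905790038298 ((469.7645263671875, -219.87673950195312), (34.250633239746094, 62.13459396362305), 9.874735832214355)
white_holder [ 446.5  -321.19] 37.47519580116821 ((451.3926696777344, -327.2919006347656), (68.9703140258789, 68.84725189208984), 0.8753564953804016)
stand [ 482.38 -263.39] 93.86258651921169 ((472.81231689453125, -265.5855712890625), (91.4951171875, 151.2146759033203), 5.3053364753723145)
redmask 0.73 [170.1 217.9]
collar 83 ((463.2772521972656, -221.50106811523438), (29.968202590942383, 34.39523696899414), 14.961284637451172)
(460.5027770996094, -222.13333129882812) 18.36379623413086
```

```bash
cat > g.py <<'E'
import sys,numpy as np
from cell import env
np.set_printoptions(precision=2,suppress=True)
# args: x y yaw_deg z -> remaining in tool axes (units), given turn first
s=env.state(); P=np.array(s['eef_pos']); r=np.degrees(s['tcp_rot']); 
x,y,yaw,z=map(float,sys.argv[1:5]); 
def d(a):
    a=np.radians(a); v=np.array([x,y])-P[:2]
    return np.array([v@[np.cos(a),np.sin(a)], v@[np.sin(a),-np.cos(a)], P[2]-z])/60
print('t',s['t'],'P',P,'rpy',r,'F',s['ft_force'],'open',s['opening'],'q',s['joints'])
print('turn',-((yaw-r[2]+180)%360-180)/5,'shift now',d(r[2]),'shift after turn',d(yaw))
E
python3 -m inch '[[[0,0,0],-1,-1],[[0,0,0],-1,-1],[[0,0,0],-1,-1],[[0,0,0],-1,-1],[[0,0,0],-1,-1],[[0,0,0],-1,-1],[[0,0,0],-1,-1],[[0,0,0],-1,-1],[[0,0,0],-1,-1],[[0,0,0],-1,-1]]'; python3 g.py 455.8 -221 98.7 140
```

```text
t: 2.65
eef_pos: [221.8, -584.3, 233.5]
tcp_rot: [3.142, 0.0, 1.238]
ft_force: [-0.0, 0.5, -0.8]
opening: 0.999
grip_force: 0.0
t 2.65 P [ 221.83 -584.32  233.48] rpy [180.     0.01  70.95] F [-0.03  0.53 -0.76] open 0.9988807357471851 q [-1.31  0.49  1.56 -0.    1.09 -0.98]
turn -5.549616920965337 shift now [7.   1.71 1.56] shift after turn [5.4  4.77 1.56]
```

```bash
python3 -m inch '[[[0,0,0],-1,-1],[[0,0,0],-1,-1],[[0,0,0],-1,-1],[[0,0,0],-1,-1],[[0,0,0],-1,-1],[[0,0,0],-0.55,-1],[[0.6,0.53,0],0,-1],[[0.6,0.53,0],0,-1],[[0.6,0.53,0],0,-1],[[0.6,0.53,0],0,-1]]'; python3 -m inch '[[[0.6,0.53,0],0,-1],[[0.6,0.53,0],0,-1],[[0.6,0.53,0],0,-1],[[0.6,0.53,0],0,-1],[[0.6,0.53,0],0,-1],[[0,0,0.4],0,-1],[[0,0,0.4],0,-1],[[0,0,0.4],0,-1],[[0,0,0.3],0,-1],[[0,0,0],0,-1]]'; python3 g.py 455.8 -221 98.7 58
python3 - <<'E'
from m import *
for c in('top','scene'):
    p=eyes.read_camera(c);save(p,c+'1')
E
python3 - <<'E'
import cv2,numpy as np
a=cv2.imread('pics/top1.png')[180:290,360:480];b=cv2.imread('pics/scene1.png')[110:220,150:270]
cv2.imwrite('pics/c1.png',cv2.resize(np.hstack([a,b]),(800,366),interpolation=cv2.INTER_CUBIC))
E
```

```text
t: 3.9
eef_pos: [326.9, -421.8, 233.6]
tcp_rot: [3.141, 0.0, 1.72]
ft_force: [0.9, -0.3, 0.3]
opening: 1.001
grip_force: 0.0
t: 5.15
eef_pos: [456.4, -221.2, 142.7]
tcp_rot: [-3.14, -0.001, 1.72]
ft_force: [0.6, 0.5, 0.4]
opening: 1.003
grip_force: 0.0
t 5.15 P [ 456.42 -221.2   142.66] rpy [-179.91   -0.07   98.54] F [0.61 0.49 0.41] open 1.0030605459285955 q [-0.58  0.45  1.94 -0.    0.75 -0.73]
turn -0.03199847728985787 shift now [ 0.   -0.01  1.41] shift after turn [ 0.   -0.01  1.41]
```

View pics/c1.png

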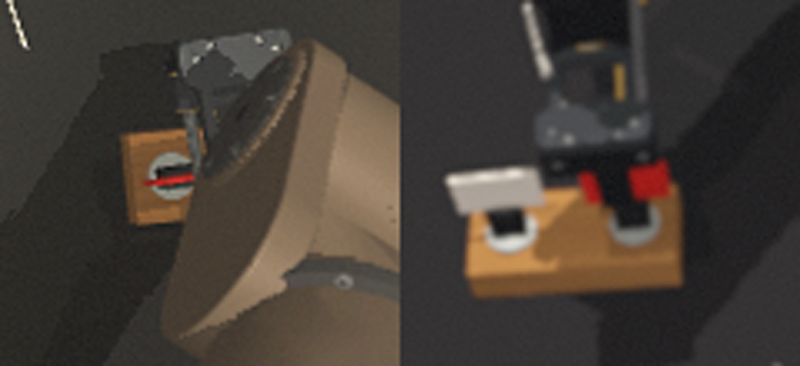

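```bash
python3 - <<'E'
from m import *
p=eyes.read_camera('scene')
c,s=np.cos(np.radians(8.6)),np.sin(np.radians(8.6))
print(proj(p,[[456.4+53*c,-221.2+53*s,124],[455.8,-221,99],[455.8,-221,62],[455.8,-221,34]]))
for n in('red_grip','red_holder'): print(n,[(d['score'],d['centre']) for d in eyes.spot_point(n,p)[:1]])
E
```

```text
[[216.04 171.5 ]
 [216.81 159.23]
 [219.01 168.57]
 [220.61 175.34]]
red_grip [(0.82, [171.4, 218.6])]
red_holder [(0.66, [182.0, 222.2])]
```

```bash
python3 - <<'E'
from m import *
p=eyes.read_camera('scene')
a=p['pixels'].astype(int)
for r in range(158,174): print(r,' '.join('%3d'%v for v in (a[r,200:235,0]-a[r,200:235,1])), )
c,s=np.cos(np.radians(8.6)),np.sin(np.radians(8.6))
for w in(-10,10): print('finger',proj(p,[[456.4+(f)*c-w*s,-221.2+f*s+w*c,z] for f,z in((48,124),(59,124),(59,135))]))
for w in(-30,30): print('card',proj(p,[[455.8-w*s,-221+w*c,z] for z in(99,64)]))
E
```

```text
158  -1  -1   2   3   1  -1  -1   1  -2  -1  -1   1  -2   1   3   0   1   0  -4   0  -2   1   8  13  16  12  28  54  69  54  24   3   0  -1  -2
159   0  -1   1   0  -2   0  -2  -2   1   2  -4   0  -3   0   0  -1  -2   0   8  22  33  39  45  58  59  55  71  94 103  85  41   8  -3  -2   1
160   3  -2  -1  -3   2   7   8   2   1   0   0   3  -1   1  -1   2  -4   5  31  61  79  91  96 103 102 102 108 119 118  97  53  13  -2   1  -2
161   0   1   2  17  36  47  45  33   9  -1  -3   1   1   2   0  -2   0   9  52  93 119 122 128 125 125 128 128 129 124 105  62  18  -1  -1  -1
162   0   3  10  43  74  96  95  75  36   5  -3  -1   1   0   1   0  -3  10  61 106 130 132 135 135 134 135 135 132 126 110  73  25  -1   0  -2
163   3   1  15  56  99 123 122 102  64  16   0  -1   0   0  -1   0   0  11  54 102 126 133 135 135 132 134 134 132 128 116  84  34   6   0   0
164   0   1  11  52  99 129 134 120  85  37   1  -3   0   0  -1   1  -2   4  42  90 123 132 134 135 133 134 131 133 135 118  88  42  16   6   0
165  11  11  15  39  88 123 138 124  98  48   7  -4   0  -2   2  -2  -3   1  32  79 116 128 
[... 701 characters left out ...]
 1  -3   8  22  37  41  38  40  43  44  45  44  42  41  37  33  27  15
171  51  46  42  42  45  57  72  79  75  62  41  20  12   8   3   2   0   0  -1   1   1   3   3   8  15  22  28  33  36  35  37  36  35  30  18
172  47  44  42  43  43  46  51  52  50  44  34  27  27  19   9   1  -3   0  -1  -4   2  -2  -2   0   6  12  19  31  36  39  37  37  35  32  22
173  43  44  43  45  44  45  44  43  43  38  34  34  32  25  13   1  -2  -1  -1  -1  -1   0   1  -2   2   4  11  22  34  37  38  37  36  31  21
finger [[211.47 170.19]
 [211.65 174.17]
 [210.89 171.28]]
finger [[220.43 169.22]
 [220.65 173.18]
 [219.97 170.29]]
card [[203.88 160.62]
 [206.28 169.45]]
card [[229.69 157.85]
 [231.47 166.72]]
```

```bash
python3 -m inch '[[[0.02,0,0.3],0,-1],[[0,0,0.3],0,-1],[[0,0,0.3],0,-1],[[0,0,0.25],0,-1],[[0,0,0.2],0,-1],[[0,0,0.03],0,-1],[[0,0,0],0,-1],[[0,0,0],0,1],[[0,0,0],0,1],[[0,0,0],0,1]]'; python3 -m inch '[[[0,0,0],0,1],[[0,0,0],0,1],[[0,0,0],0,1],[[0,0,0],0,1],[[0,0,0],0,1],[[0,0,0],0,1],[[0,0,0],0,1],[[0,0,0],0,1],[[0,0,0],0,1],[[0,0,0],0,1]]'; python3 g.py 645 57.6 10.5 150
```

```text
t: 6.7
eef_pos: [456.7, -220.3, 60.8]
tcp_rot: [3.141, 0.0, 1.72]
ft_force: [0.2, 0.8, 0.5]
opening: 0.741
grip_force: 0.0
t: 7.95
eef_pos: [456.6, -220.2, 60.6]
tcp_rot: [-3.142, 0.0, 1.72]
ft_force: [-1.4, 0.5, -0.4]
opening: 0.165
grip_force: 30.0
t 7.95 P [ 456.56 -220.24   60.65] rpy [-180.      0.     98.54] F [-1.43  0.47 -0.38] open 0.1654549593125916 q [-0.58  0.58  2.01 -0.    0.55 -0.73]
turn 17.607608741926356 shift now [ 4.11  3.79 -1.49] shift after turn [ 3.93 -3.98 -1.49]
```

```bash
python3 -m inch '[[[0,0,-0.3],0,1],[[0,0,-0.4],0,1],[[0,0,-0.4],0,1],[[0,0,-0.4],1,1],[[0,0,0],1,1],[[0,0,0],1,1],[[0,0,0],1,1],[[0,0,0],1,1],[[0,0,0],1,1],[[0,0,0],1,1]]';python3 -m inch '[[[0,0,0],1,1],[[0,0,0],1,1],[[0,0,0],1,1],[[0,0,0],1,1],[[0,0,0],1,1],[[0,0,0],1,1],[[0,0,0],1,1],[[0,0,0],1,1],[[0,0,0],1,1],[[0,0,0],1,1]]';python3 -m inch '[[[0,0,0],0.6,1],[[0.5,-0.5,0],0,1],[[0.5,-0.5,0],0,1],[[0.5,-0.5,0],0,1],[[0.5,-0.5,0],0,1],[[0.5,-0.5,0],0,1],[[0.5,-0.5,0],0,1],[[0.5,-0.5,0],0,1],[[0.4,-0.4,0],0,1],[[0,0,0],0,1]]'; python3 g.py 645 57.6 10.5 76
python3 - <<'E'
from m import *
for c in('top','scene'):
    p=eyes.read_camera(c);save(p,c+'2')
a=cv2.imread('pics/top2.png')[100:220,230:370];b=cv2.imread('pics/scene2.png')[160:280,280:420]
cv2.imwrite('pics/c2.png',cv2.resize(np.hstack([a,b]),(800,343),interpolation=cv2.INTER_CUBIC))
E
```

```text
t: 9.2
eef_pos: [456.5, -220.2, 150.5]
tcp_rot: [-3.141, -0.0, 1.106]
ft_force: [-0.1, 0.4, -1.4]
opening: 0.164
grip_force: 30.0
t: 10.45
eef_pos: [456.5, -220.2, 150.5]
tcp_rot: [-3.141, 0.0, 0.233]
ft_force: [-0.3, -0.5, -1.8]
opening: 0.169
grip_force: 30.0
t: 11.7
eef_pos: [644.4, 54.4, 150.0]
tcp_rot: [-3.142, 0.0, 0.186]
ft_force: [-1.3, -0.0, -1.5]
opening: 0.165
grip_force: 30.0
t 11.7 P [644.37  54.43 150.04] rpy [-180.      0.01   10.68] F [-1.26 -0.02 -1.46] open 0.16538735547997943 q [-0.02  0.61  1.59  0.    0.95  1.37]
turn 0.03523688612579008 shift now [ 0.02 -0.05  1.23] shift after turn [ 0.02 -0.05  1.23]
```

View pics/c2.png

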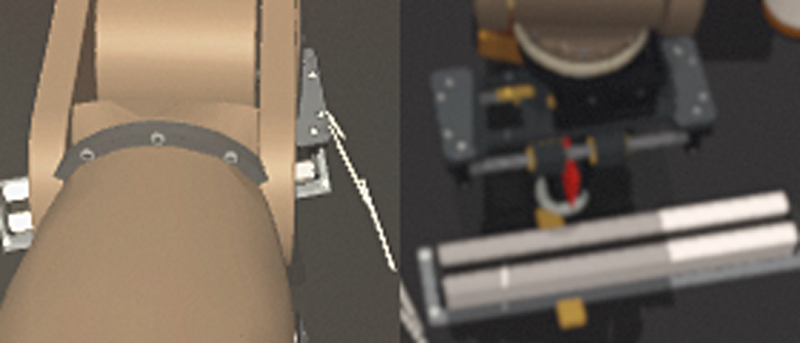

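The scene view shows the card edge-on in the gripper at about (222,340), above the slot and between the brass blocks. The hold is good, so I go down to just over the lips.

```bash
python3 -m inch '[[[0.02,-0.05,0.2],0.03,1],[[0,0,0.3],0,1],[[0,0,0.3],0,1],[[0,0,0.2],0,1],[[0,0,0.15],0,1],[[0,0,0.05],0,1],[[0,0,0],0,1],[[0,0,0],0,1],[[0,0,0],0,1],[[0,0,0],0,1]]'; python3 g.py 645 57.6 10.47 74
python3 - <<'E'
from m import *
p=eyes.read_camera('scene');save(p,'scene3')
a=cv2.imread('pics/scene3.png')[190:290,290:400]
cv2.imwrite('pics/c3.png',cv2.resize(a,(660,600),interpolation=cv2.INTER_CUBIC))
E
```

```text
t: 13.05
eef_pos: [644.6, 55.7, 78.9]
tcp_rot: [3.141, -0.0, 0.181]
ft_force: [-0.4, -1.0, -0.7]
opening: 0.166
grip_force: 30.0
t 13.05 P [644.57  55.75  78.88] rpy [179.99  -0.02  10.39] F [-0.36 -1.02 -0.72] open 0.16602190317446444 q [-0.02  0.7   1.64 -0.    0.81  1.37]
turn -0.016348234039492128 shift now [ 0.01 -0.03  0.08] shift after turn [ 0.01 -0.03  0.08]
```

View pics/c3.png

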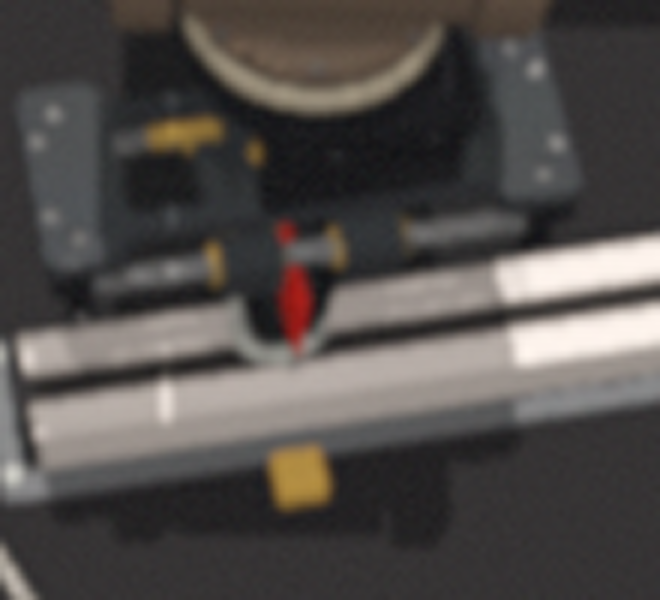

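```bash
python3 - <<'E'
from m import *
p=eyes.read_camera('scene'); o=np.array([644.6,55.75]); z0=78.9-43.65
t=np.linspace(0,2*np.pi,73)
for h in(13,17):
    q=proj(p,[[o[0]+18*np.cos(a),o[1]+18*np.sin(a),z0+h] for a in t]); print('collar',h,q.min(0),q.max(0),'crop',(q.max(0)-[290,190])*6)
q=proj(p,[[o[0]+dx,o[1],z0+17] for dx in(17,18,19)]);print(q)
c,s=np.cos(np.radians(10.47)),np.sin(np.radians(10.47))
S=np.array([636.7,102.2])
for x in(-21,-7,7,21): print('edge',x,[proj(p,[[S[0]+x*c-y*s,S[1]+x*s+y*c,30]])[0] for y in(-100,-75,20,60)])
g=p['pixels'].astype(int).sum(2)//3
q=[np.array(proj(p,[[S[0]+0*c-y*s,S[1]+0*s+y*c,30]])[0]) for y in(-100,-75,20,60)]
for v in q:
    k=int(round(v[0])); r=int(round(v[1])); print(k,r-12,g[r-12:r+13,k])
k=337
print(k,238,g[238:256,k],g[238:256,332])
E
```

```text
collar 13 [327.75 235.84] [344.02 250.32] crop [324.13 361.9 ]
collar 17 [327.81 234.98] [344.14 249.48] crop [324.83 356.9 ]
[[336.11 249.07]
 [336.12 249.48]
 [336.13 249.89]]
edge -21 [array([310.66, 242.4 ]), array([321.57, 240.75]), array([362.59, 234.52]), array([379.63, 231.92])]
edge -7 [array([311.74, 247.88]), array([322.72, 246.21]), array([363.99, 239.89]), array([381.13, 237.25])]
edge 7 [array([312.83, 253.43]), array([323.88, 251.73]), array([365.41, 245.32]), array([382.65, 242.65])]
edge 21 [array([313.94, 259.06]), array([325.06, 257.33]), array([366.84, 250.83]), array([384.19, 248.11])]
312 239 [ 36  31  32  68 116 141 148 146 148 150 137  99  56  40  64 114 154 172
 175 174 171 162 152 148 147]
323 237 [ 45  29  29  56 103 139 152 150 151 157 151 117  71  40  55 105 150 172
 177 175 173 167 156 150 148]
365 231 [ 52  43  49  80 125 152 157 149 149 151 132  92  49  41  77 129 161 170
 173 174 172 162 152 147 148]
382 228 [ 45  44  54 115 186 225 240 243 244 239 213 153  81  57  97 168 219 239
 243 244 241 221 185 153 146]
337 238 [ 61  58  59  55  52  50  47  43  61  99 131 142 141 153 169 175 175 173] [ 40  29  24  26  28  33  45  61  91 124 140 125 104 125 159 174 176 175]
```

```bash
python3 -m inch '[[[0.015,-0.03,0],0,1],[[0,0,0],0,1],[[0,0,0.03],0,1],[[0,0,0.02],0,1],[[0,0,0.02],0,1],[[0,0,0.01],0,1],[[0,0,0.01],0,1],[[0,0,0.01],0,1],[[0,0,0.01],0,1],[[0,0,0],0,1]]'; python3 g.py 645 57.6 10.47 71
```

```text
t: 14.4
eef_pos: [645.5, 57.7, 72.2]
tcp_rot: [3.141, -0.001, 0.181]
ft_force: [2.7, -0.2, -0.9]
opening: 0.167
grip_force: 30.0
t 14.4 P [645.5   57.71  72.17] rpy [179.98  -0.07  10.39] F [ 2.68 -0.17 -0.87] open 0.1667689147188881 q [-0.01  0.71  1.64 -0.    0.8   1.38]
turn -0.01662981299195394 shift now [-0.01  0.    0.02] shift after turn [-0.01  0.    0.02]
```

```bash
python3 -m inch '[[[0.007,0,0],0,1],[[0,0,0.01],0,1],[[0,0,0.01],0,1],[[0,0,0.01],0,1],[[0,0,0.01],0,1],[[0,0,0.01],0,1],[[0,0,0.01],0,1],[[0,0,0.01],0,1],[[0,0,0],0,1],[[0,0,0],0,1]]'; python3 g.py 645 57.6 10.47 66
```

```text
t: 15.65
eef_pos: [645.6, 57.8, 67.8]
tcp_rot: [3.141, -0.0, 0.181]
ft_force: [3.6, 0.3, -1.6]
opening: 0.167
grip_force: 30.0
t 15.65 P [645.55  57.76  67.8 ] rpy [179.99  -0.01  10.39] F [ 3.55  0.28 -1.64] open 0.16653825776785303 q [-0.01  0.71  1.64 -0.    0.79  1.38]
turn -0.016508390300913334 shift now [-0.01  0.    0.03] shift after turn [-0.01  0.    0.03]
```

```bash
python3 -m inch '[[[0,0,0.01],0,1],[[0,0,0.01],0,1],[[0,0,0.01],0,1],[[0,0,0.01],0,1],[[0,0,0.01],0,1],[[0,0,0.01],0,1],[[0,0,0],0,1],[[0,0,0],0,1],[[0,0,0],0,1],[[0,0,0],0,1]]'; python3 g.py 645 57.6 10.47 62.5
```

```text
t: 16.9
eef_pos: [645.6, 57.7, 64.8]
tcp_rot: [3.141, -0.0, 0.181]
ft_force: [1.9, 0.6, 6.2]
opening: 0.166
grip_force: 30.0
t 16.9 P [645.55  57.75  64.78] rpy [179.99  -0.03  10.39] F [1.88 0.58 6.15] open 0.16647021073523824 q [-0.01  0.72  1.64 -0.    0.78  1.38]
turn -0.01655370821155202 shift now [-0.01  0.    0.04] shift after turn [-0.01  0.    0.04]
```

```bash
python3 -m inch '[[[0,0,0.01],0,1],[[0,0,0.01],0,1],[[0,0,0.01],0,1],[[0,0,0.01],0,1],[[0,0,0.005],0,1],[[0,0,0],0,1],[[0,0,0],0,1],[[0,0,0],0,1],[[0,0,0],0,1],[[0,0,0],0,1]]'; python3 g.py 645 57.6 10.47 62
```

```text
t: 18.15
eef_pos: [645.6, 57.7, 62.4]
tcp_rot: [3.141, -0.001, 0.181]
ft_force: [1.2, 0.6, 9.2]
opening: 0.165
grip_force: 30.0
t 18.15 P [645.57  57.74  62.36] rpy [179.99  -0.04  10.38] F [1.22 0.6  9.16] open 0.16502564699722944 q [-0.01  0.72  1.64 -0.    0.78  1.38]
turn -0.017491789018731652 shift now [-0.01  0.    0.01] shift after turn [-0.01  0.    0.01]
```

```bash
python3 -m inch '[[[0,0,0],-0.5,1],[[0,0,0],-0.7,1],[[0,0,0],-0.8,1],[[0,0,0],-0.8,1],[[0,0,0],-0.8,1],[[0,0,0],-0.8,1],[[0,0,0],-0.8,1],[[0,0,0],-0.8,1],[[0,0,0],0,1],[[0,0,0],0,1]]'; python3 g.py 645 57.6 100.47 62.4
```

```text
t: 19.4
eef_pos: [645.3, 57.7, 62.3]
tcp_rot: [3.141, 0.0, 0.705]
ft_force: [0.5, -0.1, 8.6]
opening: 0.163
grip_force: 30.0
t 19.4 P [645.34  57.73  62.26] rpy [179.99   0.    40.4 ] F [ 0.52 -0.14  8.59] open 0.16308436862733702 q [-0.01  0.72  1.64 -0.    0.78  0.85]
turn -12.014994708790232 shift now [-0.01 -0.   -0.  ] shift after turn [-0.   -0.01 -0.  ]
```

```bash
python3 -m inch '[[[0,0,0],-0.9,1],[[0,0,0],-0.9,1],[[0,0,0],-0.9,1],[[0,0,0],-0.9,1],[[0,0,0],-0.9,1],[[0,0,0],-0.9,1],[[0,0,0],-0.9,1],[[0,0,0],-0.9,1],[[0,0,0],-0.9,1],[[0,0,0],-0.9,1]]'; python3 -m inch '[[[0,0,0],-0.9,1],[[0,0,0],-0.9,1],[[0,0,0],-0.9,1],[[0,0,0],-0.3,1],[[0,0,0],0,1],[[0,0,0],0,1],[[0,0,0],0,1],[[0,0,0],0,1],[[0,0,0],0,1],[[0,0,0],0,1]]'; python3 g.py 645 57.6 100.47 62.4
```

```text
t: 20.65
eef_pos: [645.3, 57.7, 62.3]
tcp_rot: [-3.142, 0.0, 1.493]
ft_force: [-0.2, 0.3, 8.6]
opening: 0.164
grip_force: 30.0
t: 21.9
eef_pos: [645.3, 57.7, 62.3]
tcp_rot: [-3.142, 0.0, 1.752]
ft_force: [-0.3, 0.2, 7.5]
opening: 0.17
grip_force: 30.0
t 21.9 P [645.32  57.69  62.26] rpy [-180.      0.01  100.39] F [-0.27  0.23  7.49] open 0.16974293335793694 q [-0.01  0.72  1.64 -0.    0.78 -0.19]
turn -0.01554923519095155 shift now [-0.   -0.01 -0.  ] shift after turn [-0.   -0.01 -0.  ]
```

```bash
python3 -m inch '[[[0,0,-0.01],0,1],[[0,0,-0.01],0,1],[[0,0,0],0,1],[[0,0,0],0,1],[[0,0,0],0,-1],[[0,0,0],0,-1],[[0,0,0],0,-1],[[0,0,0],0,-1],[[0,0,0],0,-1],[[0,0,0],0,-1]]'; python3 -m inch '[[[0,0,0],0,-1],[[0,0,0],0,-1],[[0,0,-0.1],0,-1],[[0,0,-0.3],0,-1],[[0,0,-0.5],0,-1],[[0,0,-0.5],0,-1],[[0,0,-0.5],0,-1],[[0,0,-0.5],0,-1],[[0,0,-0.5],0,-1],[[0,0,0],0,-1]]';python3 -m inch '[[[-1,0,0],0,-1],[[-1,0,0],0,-1],[[-1,0,0],0,-1],[[-1,0,0],0,-1],[[-1,0,0],0,-1],[[0,0,0],0,-1],[[0,0,0],0,-1],[[0,0,0],0,-1],[[0,0,0],0,-1],[[0,0,0],0,-1]]'
python3 - <<'E'
from m import *
for c in('top','scene'):
    p=eyes.read_camera(c);save(p,c+'4')
    for n,z in dict(red_holder=20,red_grip=61,white_holder=17,gift_box=0,jar=0).items():
        for d in eyes.spot_point(n,p)[:1]: print(n,d['score'],at(p,d['centre'],z))
    look(p,c)
a=cv2.imread('pics/top4.png')[100:220,230:370];b=cv2.imread('pics/scene4.png')[160:280,280:420]
cv2.imwrite('pics/c4.png',cv2.resize(np.hstack([a,b]),(800,343),interpolation=cv2.INTER_CUBIC))
E
```

```text
t: 23.15
eef_pos: [645.5, 57.8, 62.7]
tcp_rot: [-3.142, 0.0, 1.752]
ft_force: [-0.1, -0.7, -0.1]
opening: 0.74
grip_force: 0.0
t: 24.4
eef_pos: [646.1, 57.8, 240.4]
tcp_rot: [3.136, 0.001, 1.752]
ft_force: [-0.6, 0.5, -0.5]
opening: 1.004
grip_force: 0.0
t: 25.65
eef_pos: [699.7, -236.6, 237.0]
tcp_rot: [3.141, 0.0, 1.753]
ft_force: [-0.1, 0.7, -0.5]
opening: 1.002
grip_force: 0.0
red_holder 0.77 [642.64  57.15  20.  ]
red_grip 0.62 [645.5   51.18  61.  ]
jar 0.74 [368.96 282.33   0.  ]
top lip 709 [651.67 101.26] -80.68149197496852 ((653.1709594726562, 96.61541748046875), (56.055938720703125, 294.4313659667969), 2.1832351684570312)
top lip 691 [623.26  98.27] -79.35006230383956 ((627.68505859375, 100.18156433105469), (26.33603858947754, 280.83685302734375), 10.492330551147461)
top brass 59 [684.59  64.95]
top brass 56 [601.66  49.64]
top red 79 [155.47 301.67] [642.76  55.63] -79.51344380455984 ((642.5479125976562, 55.56385040283203), (8.073822021484375, 56.822933197021484), 10.449551582336426)
top red 516 [348.56  77.18] [184.53 582.76] -157.43498026543932 ((143.4871368408203, 578.
[... 662 characters left out ...]
8125), 10.33669376373291)
scene lip 247 [644.16   0.19] 98.2963371422894 ((643.771728515625, 1.1332969665527344), (18.840957641601562, 82.00709533691406), 7.854997634887695)
scene brass 95 [688.56  65.24]
scene red 1104 [ 79.79 524.51] [175.88 564.25] 17.831308103493658 ((145.88436889648438, 574.0380859375), (223.26416015625, 98.78216552734375), 12.123085975646973)
scene red 378 [ 88.21 569.67] [204.12 680.7 ] -42.426560085334756 ((201.1907501220703, 676.4544677734375), (52.10588073730469, 122.67253112792969), 52.1885871887207)
scene red 255 [235.66 336.91] [653.71  55.21] -74.87169667339259 ((653.9475708007812, 55.97886657714844), (24.252408981323242, 63.58049392700195), 11.356934547424316)
```

View pics/c4.png

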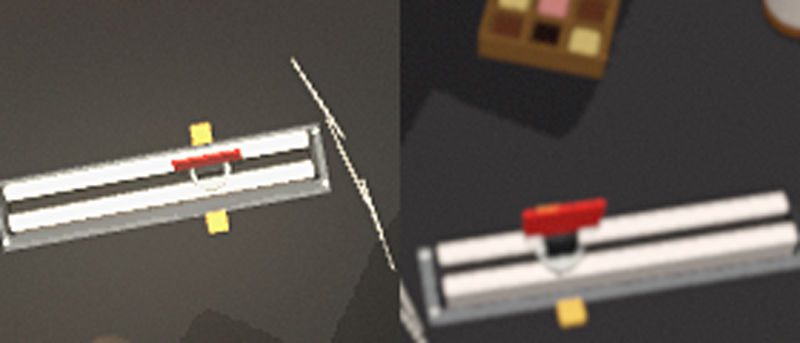

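Both views show the red card in line with the rail, between the brass blocks at about (155,302) in the top view. It stands upright at 10.45°, against 10.47° for the rail. The arm is clear.

```bash
python3 -c "
from cell import env
print(env.job_done())"
```

```text
the job is handed in; nothing more can be done
None
```

The red holder is locked upright in the rail at the brass marker with its card in line with the rail, the gripper is released and clear, and the job is handed in; no verdict came back, and I didn't re-measure the white holder at the end.

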